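# Pack the puzzle drawer and slide it home under the rail

## Robot

A 6-joint arm with a two-finger parallel gripper is mounted at the origin on the work surface. World frame = base frame: x ahead of the robot, y to its left, z up, the work surface at z = 0. Lengths are in m, angles in rad, forces in N, time in s.
With the tool pointing down it reaches from about 0.35 to 0.85 m from the base axis. Payload 8.1 kg.
Tool frame: the origin (TCP) lies on the mounting face of the last link; the fingertips stand 186 mm ahead of it and the grasp point (between the pads) lies 167 mm ahead of it; z points along the fingers, y is the line along which they close (so a half turn about z gives the same grasp; the last joint's range is limited). The gripper opens to 93 mm and grips with 3 to 60 N. Pads are 15 mm wide; open, the fingers measure 128 mm over their backs; the gripper's body (75 mm by 188 mm) begins 65 mm behind the grasp point.
Start: joints at [1.13, 0.13, 1.488, -0, 1.523, -0.085], TCP at [0.209, 0.562, 0.405] pointing down, gripper open.
Joint ranges: [-2.96, 2.96], [-0.89, 2.26], [0.02, 2.5], [-1.34, 4.48], [0, 2.73], [-2.66, 2.66]. Speed limits (rad/s): [2.39, 2.39, 2.79, 3.14, 3.14, 3.14].

## Interface

Orientations are given as a rotation vector (axis times angle).
In Python, from plant import * gives the robot as it stands. The module is installed in compiled form; this text tells all that it offers.
- The arm moves only by the tool arm_command, never from a script. Its argument "increments" is a list of rows, each a list of 6 numbers: the shift along the tool's x, y, z in units of 0.2 m (1.0 is 0.2 m), then the turn, a rotation vector about the tool's x, y, z in units of pi rad (1.0 is pi rad). A call has exactly 5 rows; each row is the pose to reach, as a shift and turn from the pose commanded when the call began, along the tool's axes at that moment, turning the shorter way round; what a row does not reach only later rows make up. A row lasts 1/8 s, in which the tool goes at most 62.5 mm and 10.7 degrees, less where a joint would pass 70% of its speed; a pose out of reach is approached as far as the arm can. A call with a number of a shift or a turn outside -1 to 1 is refused whole. A call with a gripper value outside its range is refused whole. "fingers" is the closure, from -1 (fully open) to 1 (shut), set as the call begins (left out, the last holds). The fingers move at their own pace and stop on an object; "force" is the grip in N (left out, the last holds). Time passes only in rows, so rows that repeat a pose let the fingers close, or fill a call up. It gives the time, the measured TCP pose, the force, the opening and the grip force at its end, in the units of the state.
- read_state(): the state, without advancing time (a new reading comes with each control period).
- read_camera(name): name is "scene" or "top"; returns a dict with "image" (400x640x3 uint8, red, green, blue), "fx", "fy", "cx", "cy" (pixels), "T" (4x4, takes a point from camera to world coordinates). Camera axes: x right, y down, z forward; pixel columns grow to the right and rows downward; lengths in m; the calibration is good to about 2 mm. A picture is of the moment at which its call begins. There is no depth.
- close_job(): hands the job in; it is judged then, once.
The state is a dict: "t": time; "q": joint angles; "dq": joint speeds; "joint_torque": joint torques, N m; "tool_pos": TCP position; "orientation": TCP orientation; "force": force on the tool from outside, world axes, zero at the start; "wrist_torque": the same for the moment, N m; "opening": finger opening in m; "gripper_force": force on a finger pad.
Only numpy, scipy, OpenCV 4.12 (cv2) and the standard library are available. Lean on these libraries where they do the work, as an engineer would, in place of code of your own. Each camera call takes 0.05 s, during which the arm holds its last target. There are 200 camera calls.

## Task

Pack the wooden casket and the oval tin flat and upright into the drawer, each in the bay it fits. Then square the drawer up to the hutch's low slot and push it along the desk, never lifting it, under the rail until its front is fully home against the hutch. Leave the magnifier, dish, corner block and lantern where they are.

Things in the scene. Friction and masses are not known exactly. Their poses are not given: they have to be found in the camera images.
- hutch: Low dark-wood hutch fixed to the desk, 202 wide (y), 140 deep (x), 62 high, glass top behind a 40 mm deep wooden front rail. Origin: on the desk, middle of the mouth, in the plane of the front face; x points inwards (the way the drawer goes), y across, z up. Drawer home: drawer origin at hutch x = +56, y = 0, same yaw (front board's rear against the hutch's face).
- slot (a point): Slot beneath the hutch's rail; this point is in its mouth, at the front face, middle, 26 above the desk; axes as the hutch. 52 high, 154 wide between the cheeks, flaring to about 170 over the first 25 mm behind the front face; 130 deep. Its floor is the desk.
- drawer: Shallow open wooden drawer loose on the desk before the hutch, 0.45 kg. Origin: on its underside, midway along its 140 mm length; x points to its rear, which enters first; y across. Front board x -70 to -56. Box behind (x -56 to 70) 146 wide outside, walls 6 thick, 24 high, floor 5 thick; a divider 6 thick (y 7 to 13) and 20 high makes two bays.
- drawer_front (a point): Centre of the outer face of the drawer's front board, 20 above the desk; axes as the drawer, x into the board. Board: dark wood, 14 thick, 194 wide, 38 high, flat, to be pushed on; it overhangs the box by 24 each side. The brass plate on it is look only.
- narrow_bay (a point): Centre of the narrow bay's floor (its top face, 5 mm above the underside), at drawer x 4, y 40: bay 120 long (drawer x) by 54 wide (y). Axes as the drawer.
- wide_bay (a point): Centre of the wide bay's floor (its top face, 5 mm above the underside), at drawer x 4, y -30: bay 120 long (drawer x) by 74 wide (y). Axes as the drawer.
- casket_mid (a point): Rectangular lidded wooden casket, 110 long (x) by 46 wide (y), body 24 high, with a wooden grip bar on its lid: 60 long (x), 14 wide (y), 18 high, centred; 42 high in all, 0.09 to 0.18 kg. Point: its centre, 21 above its underside. x along its length and bar.
- tin_mid (a point): Oval (round-ended) steel tin, 110 long (x) by 66 wide (y), body 24 high, with the same wooden grip bar on its lid: 60 long (x), 14 wide (y), 18 high, centred; 42 high in all, 0.11 to 0.22 kg. Point: its centre, 21 above its underside. x along its length and bar.
- magnifier: Bystander: silver-plated magnifier lying flat, 190 long, 100 wide, 14 high. Origin on its underside near the ring's handle end.
- dish: Bystander: blue ceramic dish with puzzle pieces, 128 across, 36 high. Origin under its centre.
- corner_block: Bystander: L-shaped beech block, 90 by 90, 40 high. Origin on its underside, mid square.
- lantern: Bystander: tin lantern, 90 across, 177 high. Origin under its centre.

How it is judged:
On the way, in this order (a step that is already met when the one before it is completed fails the run):
1. one of the two boxes lies packed flat in its bay, the drawer still outside the slot (((x of casket_mid in the frame of drawer between -0.01 and 0.018 m and y of casket_mid in the frame of drawer between 0.03 and 0.05 m and z of casket_mid in the frame of drawer between 0.02 and 0.031 m and angle between casket_mid's own z axis and vertical below 0.1 rad) or (x of tin_mid in the frame of drawer between -0.01 and 0.018 m and y of tin_mid in the frame of drawer between -0.04 and -0.02 m and z of tin_mid in the frame of drawer between 0.02 and 0.031 m and angle between tin_mid's own z axis and vertical below 0.1 rad)) and x of drawer in the frame of hutch below -0.06 m), for 0.2 s.
2. both boxes lie packed flat in their bays, let go, the drawer still outside the slot (x of casket_mid in the frame of drawer between -0.01 and 0.018 m and y of casket_mid in the frame of drawer between 0.03 and 0.05 m and z of casket_mid in the frame of drawer between 0.02 and 0.031 m and angle between each of casket_mid, tin_mid's own z axis and vertical below 0.1 rad and x of tin_mid in the frame of drawer between -0.01 and 0.018 m and y of tin_mid in the frame of drawer between -0.04 and -0.02 m and z of tin_mid in the frame of drawer between 0.02 and 0.031 m and x of drawer in the frame of hutch below -0.06 m and contact force between the fingers and casket below 0.2 N and contact force between the fingers and tin below 0.2 N), for 0.2 s.
3. the drawer has entered the slot squarely under the rail, both boxes still packed (x of casket_mid in the frame of drawer between -0.01 and 0.018 m and y of casket_mid in the frame of drawer between 0.03 and 0.05 m and z of casket_mid in the frame of drawer between 0.02 and 0.031 m and angle between each of casket_mid, tin_mid's own z axis and vertical below 0.1 rad and x of tin_mid in the frame of drawer between -0.01 and 0.018 m and y of tin_mid in the frame of drawer between -0.04 and -0.02 m and z of tin_mid in the frame of drawer between 0.02 and 0.031 m and x of drawer in the frame of hutch above -0.02 m and angle between the x axis of drawer and the x axis of hutch, either way round below 0.12 rad), for 0.1 s.
At the end, for the whole second after the job is handed in: Drawer home: front board within 5 mm of the hutch's face, square within 0.05 rad, within 8 mm of its middle, flat on the desk. Casket upright on the narrow bay's floor, tin on the wide bay's (within 10 mm of the bay's middle across, 14 mm along). All at rest (x of casket_mid in the frame of drawer between -0.01 and 0.018 m and y of casket_mid in the frame of drawer between 0.03 and 0.05 m and z of casket_mid in the frame of drawer between 0.02 and 0.031 m and angle between each of casket_mid, tin_mid's own z axis and vertical below 0.1 rad and x of tin_mid in the frame of drawer between -0.01 and 0.018 m and y of tin_mid in the frame of drawer between -0.04 and -0.02 m and z of tin_mid in the frame of drawer between 0.02 and 0.031 m and x of drawer in the frame of hutch between 0.051 and 0.062 m and y of drawer in the frame of hutch between -0.008 and 0.008 m and angle between the x axis of drawer and the x axis of hutch, either way round below 0.05 rad and height (world z) of drawer below 0.005 m and linear speed of each of drawer, casket, tin below 0.02 m/s); the robot touches nothing.
It fails at once if the drawer is lifted more than 20 mm or tipped more than 0.2 rad (height (world z) of drawer above 0.02 m or angle between drawer's own z axis and vertical above 0.2 rad).
It fails at once if the magnifier is moved more than 20 mm (distance of magnifier from where it was at the start of the episode above 0.02 m).
It fails at once if the blue dish is moved more than 20 mm (distance of dish from where it was at the start of the episode above 0.02 m).
It fails at once if the corner block is moved more than 20 mm (distance of corner_block from where it was at the start of the episode above 0.02 m).
It fails at once if the lantern is moved more than 20 mm (distance of lantern from where it was at the start of the episode above 0.02 m).
It also fails if it takes over 72 s, if anything falls off the work surface, if the arm or the gripper's body presses on something with over 40 N, if the wrist force passes 120 N, or if a joint passes its speed limit or range.

## Working session

There is one attempt and no reset: what is moved stays moved. The work goes in short steps, Python scripts to look and compute and a tool call to move; the robot and the scene stay as the last step left them, time stands still between calls to the robot, and variables do not carry over. Pictures are saved under pics/ and viewed, at most 10 in all, crops included, and the job is handed in when it is done.

Besides the shell and the picture viewer there is one more tool, called after "Request:" as name(argument=value, ...), one argument or row to a line, values as JSON. arm_command: Moves the arm, as the interface text tells. Shifts and turns lie within -1 to 1; 1 stands for 0.2 m of shift or pi rad of turn. Its arguments: {"type":"object","properties":{"increments":{"type":"array","items":{"type":"array","items":{"type":"number","minimum":-1,"maximum":1}}},"fingers":{"type":"number"},"force":{"type":"number"}},"required":["increments"]}

```bash
mkdir -p pics; python3 - <<'E'
from plant import *
import cv2,numpy as np
for n in("top","scene"):
    c=read_camera(n); cv2.imwrite(f"pics/{n}0.png",c["image"][:,:,::-1])
    print(n,c["fx"],c["fy"],c["cx"],c["cy"]);print(np.round(c["T"],4).tolist())
s=read_state();print(s)
E
```

```text
top 518.0720439437032 518.0720439437032 317.06933724922794 198.220421734651
[[-0.0172, -0.9909, 0.1337, 0.3878], [-0.9998, 0.0166, -0.0058, 0.0047], [0.0035, -0.1338, -0.991, 1.4415], [0.0, 0.0, 0.0, 1.0]]
scene 454.0901392992943 454.0901392992943 321.301957310083 199.85506209981452
[[0.2861, 0.654, -0.7003, 1.5966], [0.9582, -0.1978, 0.2067, -0.3203], [-0.0034, -0.7302, -0.6833, 1.0402], [0.0, 0.0, 0.0, 1.0]]
{'t': 0.1, 'q': array([ 1.12960557e+00,  1.31091939e-01,  1.48917267e+00, -3.67841065e-05,
        1.52301191e+00, -8.53780338e-02]), 'dq': array([ 3.67510181e-04, -2.57578684e-03, -2.47495146e-03, -5.34595334e-04,
        1.10891188e-03, -4.27578906e-05]), 'joint_torque': array([ 1.29813012e-03, -5.61332738e+01, -4.93099952e+01,  7.70698185e-02,
        2.89583701e-02, -1.82463896e-05]), 'tool_pos': array([0.20889515, 0.5622385 , 0.40378707]), 'orientation': array([-5.55891446e-01, -3.09160995e+00,  2.56854700e-03]), 'force': array([ 0.63914913,  0.68208956, -0.87335466]), 'wrist_torque': array([-0.00983772, -0.02126581, -0.03270801]), 'gripper_force': 0.0, 'opening': 0.09296908980585068}
```

View pics/top0.png

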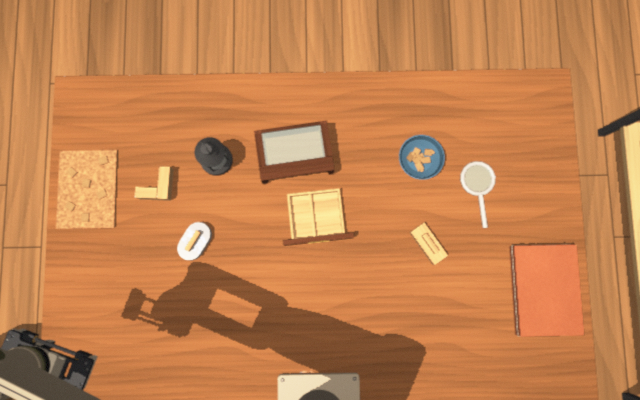

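View pics/scene0.png

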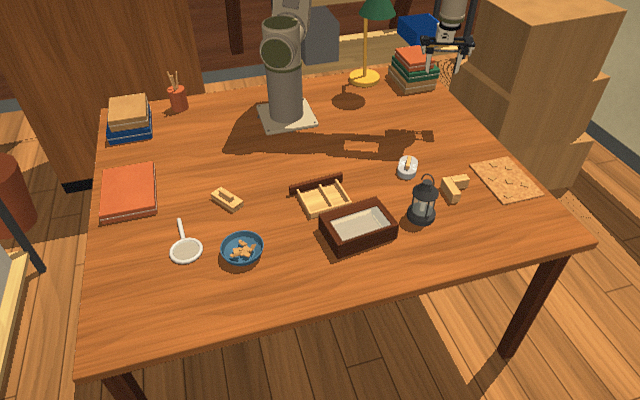

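The top view shows the tin at about (193,241), the casket at (429,244), the drawer at (316,216) and the hutch at (295,152). The scene view shows the same layout. Next I'll take masks and rays.

```bash
cat > h.py <<'E'
from plant import *
import cv2,numpy as np
from scipy.spatial.transform import Rotation as R
def ray(c,uv,z):
    uv=np.atleast_2d(np.asarray(uv,float)); T=c["T"]
    d=np.c_[(uv[:,0]-c["cx"])/c["fx"],(uv[:,1]-c["cy"])/c["fy"],np.ones(len(uv))]@T[:3,:3].T
    return T[:3,3]+d*((z-T[2,3])/d[:,2])[:,None]
def rect(pts):  # plane points (m) -> centre, long axis yaw, dims
    (cx,cy),(w,h),a=cv2.minAreaRect((pts[:,:2]*1000).astype(np.float32))
    if h>w: w,h,a=h,w,a+90
    a=(a+90)%180-90
    return np.round([cx,cy,w,h,a],1)
def blob(mask,roi):
    x0,y0,x1,y1=roi; m=np.zeros_like(mask); m[y0:y1,x0:x1]=mask[y0:y1,x0:x1]
    cs,_=cv2.findContours(m,cv2.RETR_EXTERNAL,cv2.CHAIN_APPROX_NONE)
    return max(cs,key=cv2.contourArea)[:,0,:] if cs else None
E
python3 - <<'E'
from h import *
c=read_camera("top");im=c["image"];hsv=cv2.cvtColor(im,cv2.COLOR_RGB2HSV)
for n,p in dict(cas=(422,240),cas2=(437,256),tin=(185,250),tab=(370,270),dr=(303,215),front=(320,239),front2=(290,242),hrail=(300,174),hside=(263,150),glass=(295,145),div=(315,216)).items(): print(n,im[p[1],p[0]],hsv[p[1],p[0]])
a=cv2.resize(im[110:260,240:370],None,fx=4,fy=4,interpolation=cv2.INTER_CUBIC)
b=cv2.resize(im[210:275,160:225],None,fx=4,fy=4,interpolation=cv2.INTER_CUBIC)
d=cv2.resize(im[210:275,397:462],None,fx=4,fy=4,interpolation=cv2.INTER_CUBIC)
o=np.zeros((600,790,3),np.uint8);o[:600,:520]=a;o[:260,525:785]=b;o[300:560,525:785]=d
cv2.imwrite("pics/crop1.png",o[:,:,::-1])
E
```

```text
cas [251 226 150] [ 23 103 251]
cas2 [251 227 152] [ 23 101 251]
tin [247 239 226] [ 19  22 247]
tab [219 136  79] [ 12 163 219]
dr [252 231 154] [ 24  99 252]
front [145  83  54] [ 10 160 145]
front2 [151  87  57] [ 10 159 151]
hrail [115  68  43] [ 10 160 115]
hside [146 109  88] [ 11 101 146]
glass [222 210 182] [ 21  46 222]
div [235 198 129] [ 20 115 235]
```

View pics/crop1.png

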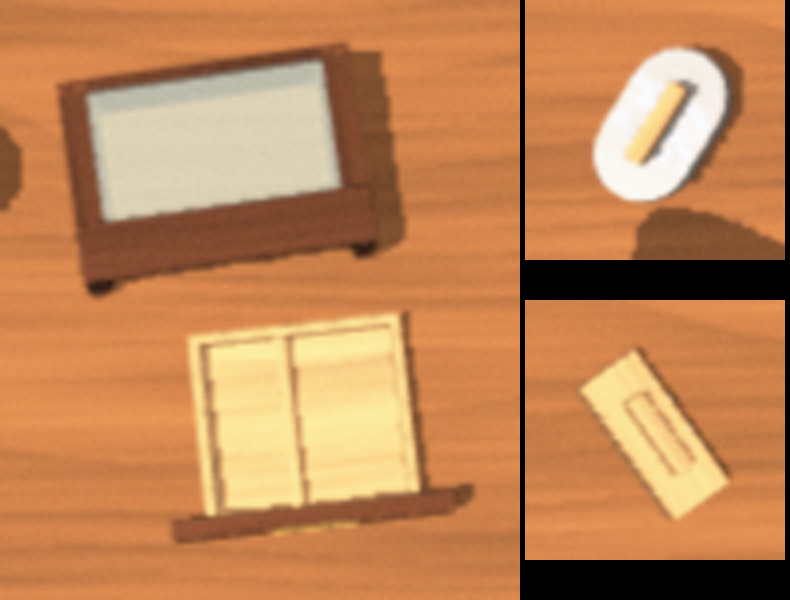

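The crop shows the narrow bay on the left (world +y). The tin's and casket's bars are both clearly visible. Next: poses.

```bash
cat > meas.py <<'E'
from h import *
def drawer(c,roi=(270,170,370,260)):
    hsv=cv2.cvtColor(c["image"],cv2.COLOR_RGB2HSV)
    m=((hsv[...,0]>15)&(hsv[...,2]>180)&(hsv[...,1]<150)).astype(np.uint8)
    p=blob(m,roi); r=rect(ray(c,p,0.024))
    return r
if __name__=="__main__":
    c=read_camera("top");im=c["image"];hsv=cv2.cvtColor(im,cv2.COLOR_RGB2HSV)
    m=((hsv[...,0]>15)&(hsv[...,2]>180)&(hsv[...,1]<150)).astype(np.uint8)
    p=blob(m,(400,215,460,275));print("cas lid",rect(ray(c,p,.024)))
    w=((hsv[...,1]<80)&(hsv[...,2]>150)).astype(np.uint8)
    p=blob(w,(165,212,225,270));print("tin lid",rect(ray(c,p,.024)))
    b=((hsv[...,1]>80)&(hsv[...,0]>13)&(hsv[...,2]>150)).astype(np.uint8)
    p=blob(b,(184,226,203,255));print("tin bar",rect(ray(c,p,.042)))
    print("drawer box",drawer(c))
    # crop-pixel corners measured by eye: u=240+x/4-.375
    f=lambda x,y:(239.625+x/4,109.625+y/4)
    print("drawer rim corners z24\n",np.round(ray(c,[f(190,336),f(405,313),f(421,492),f(208,515)],.024),4))
    print("front top corners z38\n",np.round(ray(c,[f(173,522),f(470,487)],.038),4))
    print("hutch top: rear L,R, front L,R z62\n",np.round(ray(c,[f(58,84),f(346,43),f(377,240),f(88,282)],.062),4))
E
python3 meas.py
```

```text
cas lid [ 449.7 -306.7  110.4   47.5   33.9]
tin lid [468.2 335.8 110.6  68.3 -30.8]
tin bar [468.6 333.8  58.7  13.6 -31.3]
drawer box [538.4   2.1 148.3 125.4 -84.8]
drawer rim corners z24
 [[ 0.5933  0.079   0.024 ]
 [ 0.6069 -0.0699  0.024 ]
 [ 0.4828 -0.078   0.024 ]
 [ 0.4696  0.0679  0.024 ]]
front top corners z38
 [[ 0.4644  0.0909  0.038 ]
 [ 0.4847 -0.1105  0.038 ]]
hutch top: rear L,R, front L,R z62
 [[ 0.7633  0.1655  0.062 ]
 [ 0.7889 -0.0319  0.062 ]
 [ 0.6513 -0.0502  0.062 ]
 [ 0.6257  0.1454  0.062 ]]
```

```bash
cat > plan.py <<'E'
import sys
from h import *
# plan.py x y z yawy_deg : increments (tool units) from measured pose to a tool-down target
def inc(x,y,z,a):
    s=read_state();R0=R.from_rotvec(s["orientation"]);a=np.radians(a)
    yv=np.array([np.cos(a),np.sin(a),0]);zv=np.array([0,0,-1.])
    Rt=R.from_matrix(np.c_[np.cross(yv,zv),yv,zv])
    d=R0.inv().apply(np.array([x,y,z])-s["tool_pos"])
    print(np.round(np.r_[d/.2,(R0.inv()*Rt).as_rotvec()/np.pi],3).tolist(),"t",s["t"])
if __name__=="__main__": inc(*map(float,sys.argv[1:5]))
E
python3 plan.py .468 .3345 .30 59
```

```text
[-1.611, -0.616, 0.521, -0.0, 0.0, 0.059] t 0.2
```

Request:
arm_command(
  increments=[
    [-0.31,-0.12,0.1,0,0,0.03],
    [-0.62,-0.24,0.2,0,0,0.059],
    [-0.9,-0.36,0.3,0,0,0.059],
    [-1,-0.48,0.4,0,0,0.059],
    [-1,-0.616,0.52,0,0,0.059],
  ],
  fingers=-0.1,
  force=25,
)

```text
t: 0.82
tool_pos: [0.3551, 0.3752, 0.2999]
orientation: [0.844, 3.026, -0.0]
force: [-0.9, -0.3, 0.0]
opening: 0.0515
gripper_force: 0.0
```

```bash
python3 plan.py .468 .3345 .235 59;python3 plan.py .468 .3345 .213 59
```

```text
[-0.588, 0.118, 0.325, -0.0, 0.0, -0.001] t 0.825
[-0.588, 0.118, 0.435, -0.0, 0.0, -0.001] t 0.825
```

Request:
arm_command(
  increments=[
    [-0.3,0.06,0.05,0,0,0],
    [-0.588,0.118,0.2,0,0,0],
    [-0.588,0.118,0.3,0,0,0],
    [-0.588,0.118,0.4,0,0,0],
    [-0.588,0.118,0.435,0,0,0],
  ],
)

```text
t: 1.45
tool_pos: [0.4654, 0.3368, 0.2119]
orientation: [-0.838, -3.026, 0.003]
force: [-0.6, -0.0, -0.6]
opening: 0.0511
gripper_force: 0.0
```

Request:
arm_command(
  increments=[
    [0,0,0,0,0,0],
    [0,0,0,0,0,0],
    [0,0,0,0,0,0],
    [0,0,0,0,0,0],
    [0,0,-0.1,0,0,0],
  ],
  fingers=1,
  force=25,
)

```text
t: 2.08
tool_pos: [0.4655, 0.3364, 0.2326]
orientation: [-0.839, -3.025, 0.005]
force: [0.2, -0.8, -1.1]
opening: 0.0137
gripper_force: 25.0
```

```bash
python3 - <<'E'
from h import *
from plan import inc
a=np.radians(7.4);X=np.array([np.cos(a),np.sin(a)])
b=np.radians(5.2);D=lambda x,y:np.array([.531+x*np.cos(b)-y*np.sin(b),.0015+x*np.sin(b)+y*np.cos(b)])
print(D(4,-30) if 0 else D(.004,-.03),D(.004,.04))
p=D(.004,-.03);inc(p[0],p[1],.30,95.2)
E
```

```text
[ 0.53770252 -0.028014  ] [0.53135823 0.04169791]
[-1.247, -1.377, -0.334, -0.001, -0.001, -0.201] t 2.075
```

Request:
arm_command(
  increments=[
    [0,0,-0.3,0,0,0],
    [-0.2,-0.22,-0.334,0,0,-0.05],
    [-0.42,-0.46,-0.334,0,0,-0.1],
    [-0.64,-0.7,-0.334,0,0,-0.15],
    [-0.86,-0.95,-0.334,0,0,-0.201],
  ],
)

```text
t: 2.7
tool_pos: [0.5144, 0.0939, 0.3023]
orientation: [-0.146, 3.136, 0.0]
force: [-0.2, -0.5, -1.8]
opening: 0.0142
gripper_force: 25.0
```

```bash
python3 plan.py .5377 -.028 .27 95.2
```

```text
[-0.059, -0.618, 0.162, 0.0, 0.001, 0.001] t 2.7
```

Request:
arm_command(
  increments=[
    [-0.03,-0.28,0,0,0,0],
    [-0.059,-0.5,0,0,0,0],
    [-0.059,-0.618,0.1,0,0,0],
    [-0.059,-0.618,0.162,0,0,0],
    [-0.059,-0.618,0.162,0,0,0],
  ],
)

```text
t: 3.32
tool_pos: [0.5362, -0.0258, 0.2675]
orientation: [0.137, -3.137, -0.001]
force: [0.1, 1.3, -1.1]
opening: 0.0134
gripper_force: 25.0
```

```bash
python3 - <<'E'
from h import *
for n,(x0,y0,x1,y1) in dict(scene=(270,150,400,250)).items():
    c=read_camera(n); cv2.imwrite("pics/s2.png",cv2.resize(c["image"][y0:y1,x0:x1],None,fx=6,fy=6,interpolation=cv2.INTER_CUBIC)[:,:,::-1])
print(read_state()["tool_pos"])
E
```

```text
[ 0.53654689 -0.02545891  0.26830478]
```

View pics/s2.png

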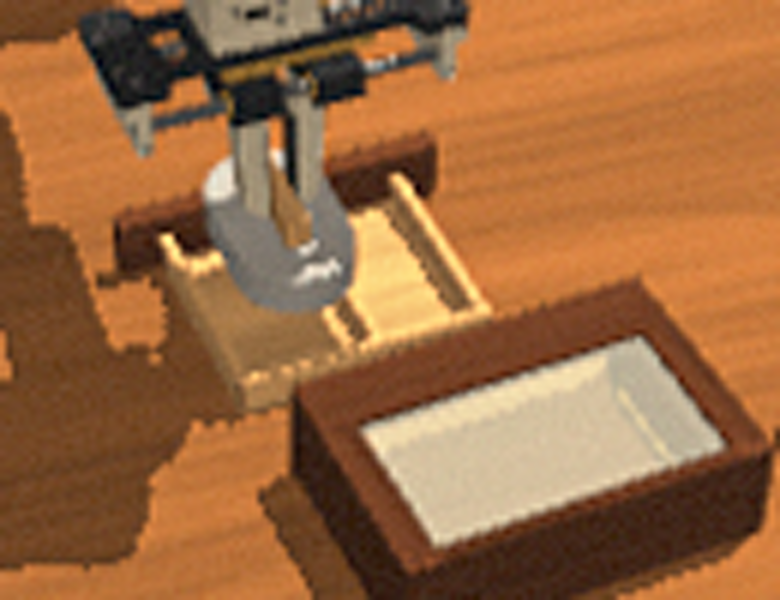

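Seen: the tin hangs level, centred over the wide bay at crop pixel (280,235). Lower it.

```bash
python3 plan.py .5348 -.0283 .2185 95.2
```

```text
[0.01, -0.014, 0.249, 0.0, -0.0, -0.001] t 3.375
```

Request:
arm_command(
  increments=[
    [0.01,-0.014,0.05,0,0,0],
    [0.01,-0.014,0.1,0,0,0],
    [0.01,-0.014,0.16,0,0,0],
    [0.01,-0.014,0.21,0,0,0],
    [0.01,-0.014,0.24,0,0,0],
  ],
)

```text
t: 4.0
tool_pos: [0.5348, -0.0291, 0.2196]
orientation: [0.137, -3.137, -0.001]
force: [-14.6, 3.9, 35.5]
opening: 0.0139
gripper_force: 25.0
```

```bash
python3 - <<'E'
from h import *
c=read_camera("scene"); cv2.imwrite("pics/s3.png",cv2.resize(c["image"][150:250,270:400],None,fx=6,fy=6,interpolation=cv2.INTER_CUBIC)[:,:,::-1])
s=read_state();print(s["tool_pos"],s["force"],s["wrist_torque"])
E
```

```text
[ 0.53496152 -0.02911464  0.2197555 ] [-0.55415668 -0.31714966 -1.17410781] [ 0.07653235 -0.02667383  0.02723079]
```

View pics/s3.png

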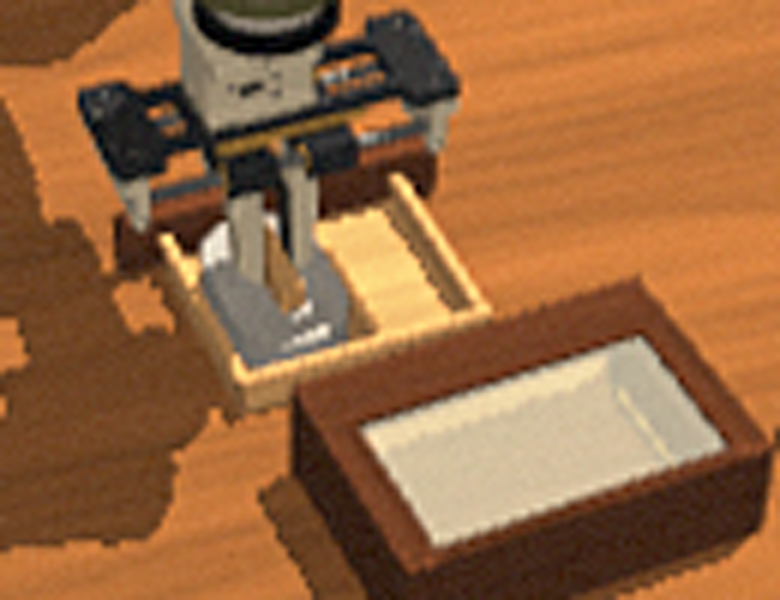

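The tin sits in the bay and the force has dropped to about nil. Release (part open) and rise.

Request:
arm_command(
  increments=[
    [0,0,0.008,0,0,0],
    [0,0,0.008,0,0,0],
    [0,0,0.008,0,0,0],
    [0,0,0.008,0,0,0],
    [0,0,0.008,0,0,0],
  ],
  fingers=0.1,
)

```text
t: 4.68
tool_pos: [0.535, -0.0293, 0.2186]
orientation: [-0.137, 3.138, -0.0]
force: [0.6, 0.6, -0.5]
opening: 0.0417
gripper_force: 0.0
```

```bash
python3 plan.py .4497 -.3067 .30 -56.1; python3 plan.py .4497 -.3067 .30 123.9
```

```text
[0.546, -1.345, -0.407, 0.0, 0.0, 0.839] t 4.675
[0.546, -1.345, -0.407, -0.0, 0.0, -0.161] t 4.675
```

Request:
arm_command(
  increments=[
    [0,0,-0.25,0,0,0],
    [0.14,-0.25,-0.407,0,0,0.059],
    [0.28,-0.5,-0.407,0,0,0.118],
    [0.42,-0.75,-0.407,0,0,0.177],
    [0.546,-1,-0.407,0,0,0.236],
  ],
)

```text
t: 5.3
tool_pos: [0.4427, -0.2395, 0.3004]
orientation: [1.018, 2.971, -0.0]
force: [1.0, -0.4, -0.8]
opening: 0.0417
gripper_force: 0.0
```

Request:
arm_command(
  increments=[
    [0,0,0,0,0,0.059],
    [0,0,0,0,0,0.118],
    [0,0,0,0,0,0.177],
    [0,0,0,0,0,0.236],
    [0,0,0,0,0,0.295],
  ],
)

```text
t: 5.92
tool_pos: [0.4436, -0.2381, 0.3]
orientation: [2.239, 2.203, -0.0]
force: [0.1, 0.3, 0.2]
opening: 0.0418
gripper_force: 0.0
```

```bash
python3 plan.py .4497 -.3067 .213 -56.1; python3 - <<'E'
from h import *
from meas import drawer
c=read_camera("top");print("drawer",drawer(c))
im=c["image"];hsv=cv2.cvtColor(im,cv2.COLOR_RGB2HSV)
w=((hsv[...,1]<60)&(hsv[...,2]>150)).astype(np.uint8)
print("tin",rect(ray(c,blob(w,(300,185,350,240)),.029)))
b=((hsv[...,0]>15)&(hsv[...,2]>180)&(hsv[...,1]<150)).astype(np.uint8)
print("cas",rect(ray(c,blob(b,(400,215,460,275)),.024)))
cv2.imwrite("pics/t4.png",cv2.resize(im[110:260,240:370],None,fx=4,fy=4,interpolation=cv2.INTER_CUBIC)[:,:,::-1])
E
```

```text
[-0.343, 0.036, 0.435, 0.0, 0.0, 0.307] t 5.925
drawer [538.4   2.2 148.  125.4 -84.8]
tin [537.4 -26.4 106.7  66.4   5. ]
cas [ 452.4 -308.8  165.2  149.8   89. ]
```

View pics/t4.png

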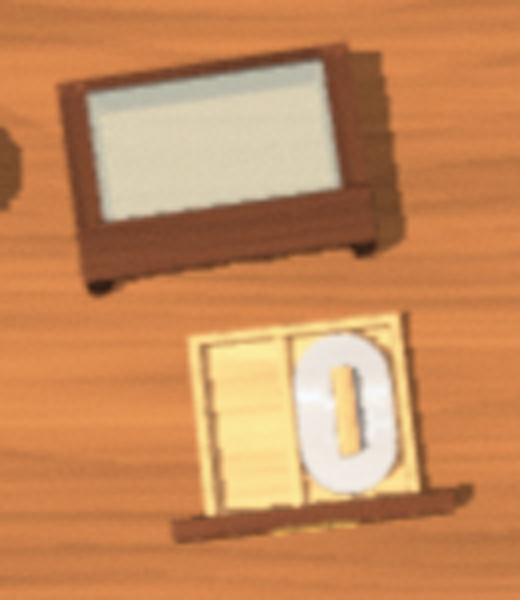

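The tin lies flat in the wide bay (crop centre (347,412)) and the drawer hasn't moved. Now the casket.

Request:
arm_command(
  increments=[
    [-0.07,0.01,0,0,0,0.059],
    [-0.15,0.02,0,0,0,0.118],
    [-0.25,0.036,0,0,0,0.177],
    [-0.343,0.036,0,0,0,0.236],
    [-0.343,0.036,0.1,0,0,0.295],
  ],
)

```text
t: 6.6
tool_pos: [0.4508, -0.3085, 0.2816]
orientation: [2.983, 0.972, 0.003]
force: [0.7, -0.5, 0.7]
opening: 0.0415
gripper_force: 0.0
```

```bash
python3 plan.py .4497 -.3067 .2125 -56.1
```

```text
[0.0, -0.012, 0.346, 0.001, -0.0, 0.012] t 6.6
```

Request:
arm_command(
  increments=[
    [0,-0.012,0.1,0,0,0.012],
    [0,-0.012,0.2,0,0,0.012],
    [0,-0.012,0.28,0,0,0.012],
    [0,-0.012,0.33,0,0,0.012],
    [0,-0.012,0.346,0,0,0.012],
  ],
)

```text
t: 7.22
tool_pos: [0.4487, -0.3047, 0.2103]
orientation: [-3.002, -0.924, 0.001]
force: [-3.5, 1.6, 13.7]
opening: 0.0419
gripper_force: 7.3
```

Request:
arm_command(
  increments=[
    [0,0,0,0,0,0],
    [0,0,0,0,0,0],
    [0,0,0,0,0,0],
    [0,0,0,0,0,0],
    [0,0,-0.1,0,0,0],
  ],
  fingers=1,
)

```text
t: 7.85
tool_pos: [0.4479, -0.304, 0.2291]
orientation: [-3.0, -0.922, 0.004]
force: [-0.5, 1.4, -1.4]
opening: 0.0139
gripper_force: 25.0
```

```bash
python3 plan.py .5314 .0417 .30 -84.8
```

```text
[1.316, -1.197, -0.351, -0.001, 0.001, 0.161] t 7.85
```

Request:
arm_command(
  increments=[
    [0,0,-0.28,0,0,0],
    [0.22,-0.2,-0.351,0,0,0.04],
    [0.44,-0.4,-0.351,0,0,0.08],
    [0.66,-0.6,-0.351,0,0,0.12],
    [0.88,-0.8,-0.351,0,0,0.161],
  ],
)

```text
t: 8.48
tool_pos: [0.5045, -0.0717, 0.3009]
orientation: [-3.139, -0.135, -0.0]
force: [0.9, -0.2, -0.3]
opening: 0.0135
gripper_force: 25.0
```

```bash
python3 plan.py .5314 .0417 .27 -84.8
```

```text
[0.183, -0.553, 0.155, -0.0, -0.0, -0.001] t 8.475
```

Request:
arm_command(
  increments=[
    [0.08,-0.25,0,0,0,0],
    [0.183,-0.5,0,0,0,0],
    [0.183,-0.553,0.08,0,0,0],
    [0.183,-0.553,0.155,0,0,0],
    [0.183,-0.553,0.155,0,0,0],
  ],
)

```text
t: 9.1
tool_pos: [0.5297, 0.0388, 0.2674]
orientation: [3.138, 0.141, -0.007]
force: [-0.5, 0.5, -0.8]
opening: 0.0134
gripper_force: 25.0
```

```bash
python3 plan.py .5314 .0417 .217 -84.8
```

```text
[0.011, -0.014, 0.252, -0.0, 0.002, -0.0] t 9.1
```

Request:
arm_command(
  increments=[
    [0.003,-0.004,0.05,0,0,0],
    [0.003,-0.004,0.1,0,0,0],
    [0.003,-0.004,0.15,0,0,0],
    [0.003,-0.004,0.19,0,0,0],
    [0.003,-0.004,0.22,0,0,0],
  ],
)

```text
t: 9.72
tool_pos: [0.5314, 0.0408, 0.2252]
orientation: [-3.138, -0.142, 0.001]
force: [-0.2, -0.1, -0.8]
opening: 0.0137
gripper_force: 25.0
```

Request:
arm_command(
  increments=[
    [0,0,0,0,0,0],
    [0,0,0.01,0,0,0],
    [0,0,0.02,0,0,0],
    [0,0,0.025,0,0,0],
    [0,0,0.025,0,0,0],
  ],
)

```text
t: 10.35
tool_pos: [0.5315, 0.0408, 0.2209]
orientation: [-3.138, -0.142, 0.0]
force: [-0.5, 0.0, -1.6]
opening: 0.014
gripper_force: 25.0
```

Request:
arm_command(
  increments=[
    [0,0,0.01,0,0,0],
    [0,0,0.02,0,0,0],
    [0,0,0.024,0,0,0],
    [0,0,0.024,0,0,0],
    [0,0,0.024,0,0,0],
  ],
)

```text
t: 10.98
tool_pos: [0.5315, 0.0408, 0.2163]
orientation: [3.138, 0.142, -0.0]
force: [-3.1, -0.1, 3.5]
opening: 0.0139
gripper_force: 25.0
```

Request:
arm_command(
  increments=[
    [0,0,0,0,0,0],
    [0,0,0,0,0,0],
    [0,0,0,0,0,0],
    [0,0,-0.05,0,0,0],
    [0,0,-0.25,0,0,0],
  ],
  fingers=0.2,
)

```text
t: 11.6
tool_pos: [0.5302, 0.0408, 0.2646]
orientation: [-3.138, -0.142, 0.008]
force: [0.3, 0.3, -0.7]
opening: 0.0369
gripper_force: 0.0
```

```bash
python3 - <<'E'
from h import *
from plan import inc
b=np.radians(5.2);D=lambda x,y:np.array([.531+x*np.cos(b)-y*np.sin(b),.0015+x*np.sin(b)+y*np.cos(b)])
p=D(-.063,.085);print(p)
inc(p[0],p[1],.27,5.2)
inc(p[0],p[1],.27,-174.8)
print(read_state()["q"][5])
E
```

```text
[0.46055551 0.08044032]
[-0.329, -0.229, -0.025, -0.001, 0.001, -0.5] t 11.6
[-0.329, -0.229, -0.025, 0.001, 0.001, 0.5] t 11.6
1.4605975730096237
```

Request:
arm_command(
  increments=[
    [-0.05,-0.05,-0.05,0,0,-0.059],
    [-0.12,-0.1,-0.05,0,0,-0.118],
    [-0.19,-0.15,-0.05,0,0,-0.177],
    [-0.26,-0.2,-0.05,0,0,-0.236],
    [-0.329,-0.229,-0.05,0,0,-0.295],
  ],
)

```text
t: 12.22
tool_pos: [0.4615, 0.0808, 0.277]
orientation: [2.739, 1.539, 0.001]
force: [-0.5, -0.9, 1.0]
opening: 0.0372
gripper_force: 0.0
```

Request:
arm_command(
  increments=[
    [0,0,0,0,0,-0.059],
    [0,0,0,0,0,-0.118],
    [0,0,0,0,0,-0.177],
    [0,0,0,0,0,-0.205],
    [0,0,0,0,0,-0.205],
  ],
)

```text
t: 12.85
tool_pos: [0.462, 0.0804, 0.2769]
orientation: [2.119, 2.318, 0.001]
force: [-0.1, 0.3, 0.1]
opening: 0.0365
gripper_force: 0.0
```

```bash
python3 plan.py .4606 .0812 .198 5.2; python3 - <<'E'
from h import *
c=read_camera("top");cv2.imwrite("pics/t5.png",cv2.resize(c["image"][110:260,240:370],None,fx=4,fy=4,interpolation=cv2.INTER_CUBIC)[:,:,::-1])
s=read_camera("scene");cv2.imwrite("pics/s5.png",cv2.resize(s["image"][150:250,270:400],None,fx=6,fy=6,interpolation=cv2.INTER_CUBIC)[:,:,::-1])
E
```

```text
[0.004, -0.007, 0.394, 0.0, 0.0, -0.0] t 12.85
```

View pics/s5.png

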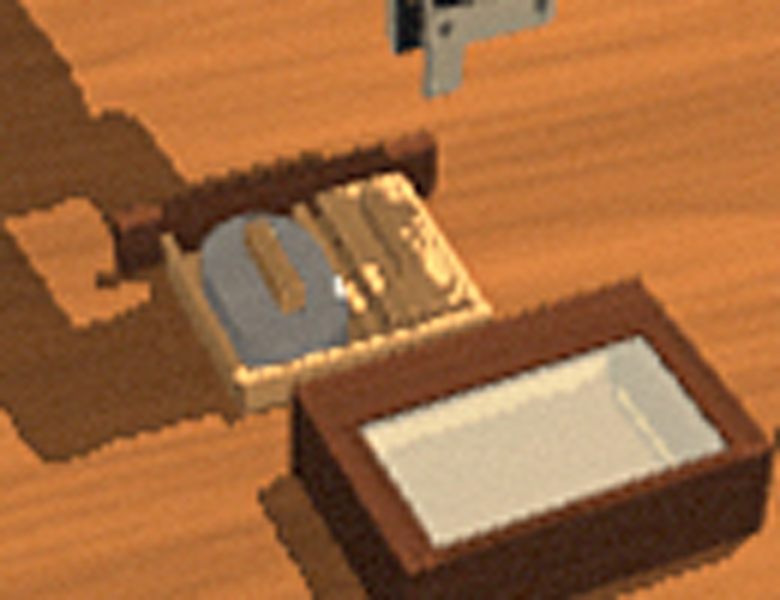

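The tin is seated at (265,285). The narrow bay is in the gripper's shadow, so I'll recheck it later. Now grip the board's left overhang.

Request:
arm_command(
  increments=[
    [0,-0.004,0.1,0,0,0],
    [0,-0.004,0.2,0,0,0],
    [0,-0.004,0.28,0,0,0],
    [0,-0.004,0.35,0,0,0],
    [0,-0.004,0.39,0,0,0],
  ],
)

```text
t: 13.58
tool_pos: [0.4609, 0.0803, 0.1973]
orientation: [-2.119, -2.319, 0.001]
force: [0.2, 0.1, 0.4]
opening: 0.0374
gripper_force: 0.0
```

Request:
arm_command(
  increments=[
    [0,0,0,0,0,0],
    [0,0,0,0,0,0],
    [0,0,0,0,0,0],
    [0,0,0,0,0,0],
    [0,0,0,0,0,0],
  ],
  fingers=1,
  force=50,
)

```text
t: 14.2
tool_pos: [0.461, 0.0805, 0.1986]
orientation: [-2.119, -2.319, -0.0]
force: [-4.8, -0.1, 6.1]
opening: 0.0139
gripper_force: 50.0
```

```bash
python3 - <<'E'
from h import *
s=read_state();print(s["tool_pos"],s["force"],s["wrist_torque"],s["opening"])
c=read_camera("scene")
a=cv2.resize(c["image"][150:250,270:400],None,fx=6,fy=6,interpolation=cv2.INTER_CUBIC)
cv2.imwrite("pics/s6.png",a[:,:,::-1])
E
```

```text
[0.46102933 0.08050206 0.19864352] [-4.75578261 -0.10601213  6.11932187] [ 0.16301066  0.84315672 -0.20807548] 0.013871501219841455
```

View pics/s6.png

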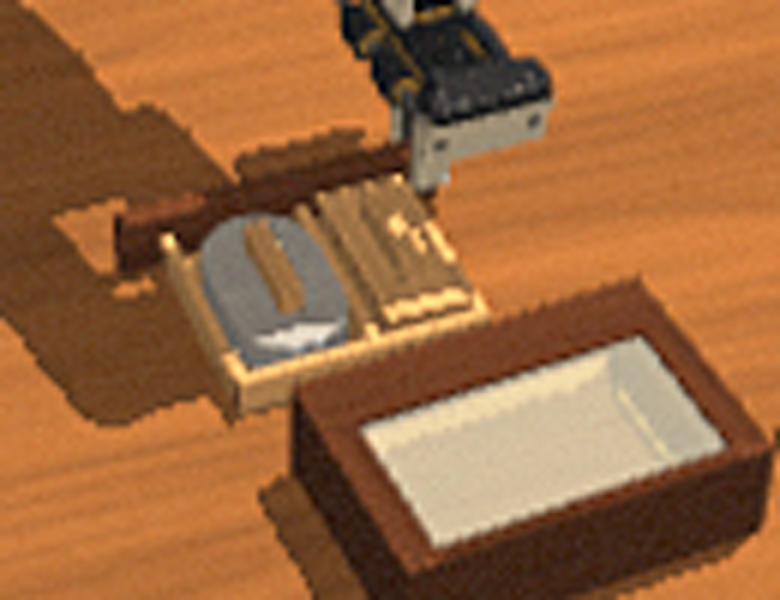

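The casket is in the narrow bay (390,250) and the board is gripped. Align with the hutch axis, staying outside.

```bash
cat > al.py <<'E'
import sys
from h import *
from plan import inc
H=np.array([.6385,.0476]);h=np.radians(7.45)
def rot(a,v): return np.array([v[0]*np.cos(a)-v[1]*np.sin(a),v[0]*np.sin(a)+v[1]*np.cos(a)])
def go(x,y=0,yaw=7.45,g=(-.063,.0845),ya=0,z=.1986):
    p=H+rot(h,np.array([x,y]))+rot(np.radians(yaw),np.array(g)); inc(p[0],p[1],z,yaw+ya)
if __name__=="__main__": go(*map(float,sys.argv[1:]))
E
python3 al.py -.111; python3 al.py -.08;python3 al.py .015
```

```text
[0.144, -0.017, 0.0, 0.0, -0.0, -0.013] t 14.25
[0.15, 0.138, 0.0, 0.0, -0.0, -0.013] t 14.25
[0.169, 0.612, 0.0, 0.0, -0.0, -0.013] t 14.25
```

Request:
arm_command(
  increments=[
    [0.02,-0.003,0,0,0,-0.003],
    [0.05,-0.006,0,0,0,-0.006],
    [0.09,-0.01,0,0,0,-0.009],
    [0.125,-0.014,0,0,0,-0.013],
    [0.144,-0.017,0,0,0,-0.013],
  ],
)

```text
t: 14.88
tool_pos: [0.4556, 0.1085, 0.1987]
orientation: [2.069, 2.361, 0.001]
force: [1.4, -4.7, 2.1]
opening: 0.0137
gripper_force: 50.0
```

```bash
python3 - <<'E'
from h import *
s=read_state();print(s["tool_pos"],s["force"])
c=read_camera("top")
cv2.imwrite("pics/t7.png",cv2.resize(c["image"][110:260,240:370],None,fx=4,fy=4,interpolation=cv2.INTER_CUBIC)[:,:,::-1])
E
python3 al.py -.08;python3 al.py .015
```

```text
[0.45558602 0.10851855 0.1986515 ] [ 1.36958734 -4.66933745  2.10526052]
[0.0, 0.152, 0.001, 0.001, 0.0, 0.0] t 14.925
[-0.001, 0.627, 0.002, 0.001, 0.0, 0.0] t 14.925
```

View pics/t7.png

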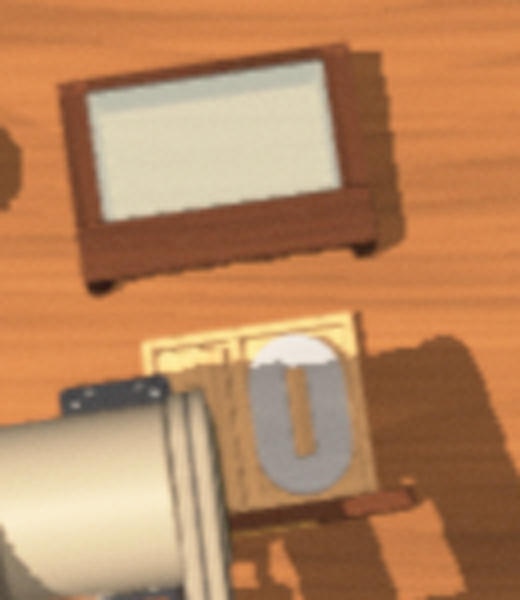

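Seen: rear rim corners at crop (143,344) and (357,313). The right end of the board is at (415,495). Check the mid-offset in the hutch frame.

```bash
python3 - <<'E'
from h import *
from al import *
c=read_camera("top");f=lambda x,y:(239.625+x/4,109.625+y/4)
p=ray(c,[f(143,344),f(357,313)],.024)[:,:2];m=p.mean(0);d=p[0]-p[1]
print("rear mid in hutch",rot(-h,m-H),"yaw",np.degrees(np.arctan2(-d[0],d[1])),np.linalg.norm(d))
E
```

```text
rear mid in hutch [-0.04165462 -0.00485495] yaw 7.376745950274492 0.14943383068247112
```

Request:
arm_command(
  increments=[
    [0.012,0.05,0,0,0,0],
    [0.012,0.11,0,0,0,0],
    [0.012,0.17,0,0,0,0],
    [0.012,0.23,0,0,0,0],
    [0.012,0.28,0,0,0,0],
  ],
)

```text
t: 15.6
tool_pos: [0.5095, 0.1186, 0.1986]
orientation: [-2.069, -2.359, 0.005]
force: [-17.4, -2.2, 21.8]
opening: 0.0138
gripper_force: 50.3
```

Request:
arm_command(
  increments=[
    [0,0.02,0,0,0,0],
    [0,0.04,0,0,0,0],
    [0,0.06,0,0,0,0],
    [0,0.08,0,0,0,0],
    [0,0.1,0,0,0,0],
  ],
)

```text
t: 16.23
tool_pos: [0.529, 0.1211, 0.1986]
orientation: [-2.069, -2.359, 0.005]
force: [-16.0, -2.2, 18.7]
opening: 0.0135
gripper_force: 50.3
```

```bash
python3 - <<'E'
from h import *
s=read_state();print(s["tool_pos"],s["force"],s["wrist_torque"])
E
python3 al.py .015 .0025
```

```text
[0.52903966 0.12113148 0.19863757] [-16.03764015  -2.2385509   18.68330116] [-0.4704526   2.52849128 -0.58949456]
[-0.001, 0.255, -0.001, -0.001, -0.0, 0.0] t 16.225
```

Request:
arm_command(
  increments=[
    [0,0.03,-0.003,0,0,0],
    [0,0.06,-0.005,0,0,0],
    [0,0.09,-0.005,0,0,0],
    [0,0.12,-0.005,0,0,0],
    [0,0.15,-0.005,0,0,0],
  ],
)

```text
t: 16.85
tool_pos: [0.5591, 0.1251, 0.1987]
orientation: [-2.07, -2.36, 0.003]
force: [-8.5, -0.7, 6.0]
opening: 0.014
gripper_force: 50.2
```

Request:
arm_command(
  increments=[
    [0,0.02,0,0,0,0],
    [0,0.04,0,0,0,0],
    [0,0.06,0,0,0,0],
    [0,0.08,0,0,0,0],
    [0,0.1,0,0,0,0],
  ],
)

```text
t: 17.48
tool_pos: [0.5789, 0.1277, 0.1987]
orientation: [-2.07, -2.36, 0.003]
force: [-7.8, -1.0, 6.6]
opening: 0.0138
gripper_force: 50.2
```

```bash
python3 - <<'E'
from h import *
s=read_state();print(s["tool_pos"],s["force"],s["wrist_torque"])
c=read_camera("scene")
cv2.imwrite("pics/s8.png",cv2.resize(c["image"][150:250,270:400],None,fx=6,fy=6,interpolation=cv2.INTER_CUBIC)[:,:,::-1])
E
python3 al.py .015 .0025
```

```text
[0.57885063 0.12765807 0.19871343] [-7.79954731 -0.97168868  6.6492859 ] [-0.24913767  1.23823096 -0.56084972]
[-0.0, 0.001, 0.001, -0.001, -0.0, 0.0] t 17.525
```

View pics/s8.png

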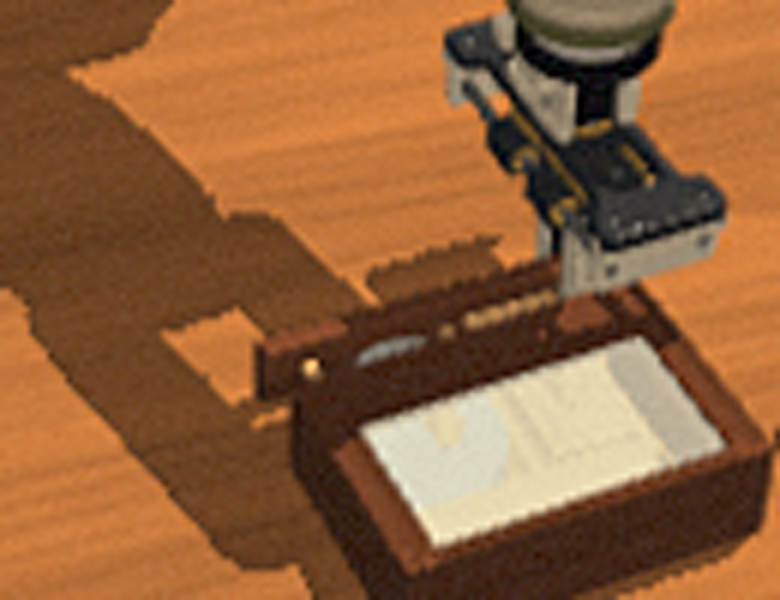

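The drawer is squarely in the slot, with both boxes seen through the glass. Release and go to push from the front.

Request:
arm_command(
  increments=[
    [0,0,0,0,0,0],
    [0,0,0,0,0,0],
    [0,0,0,0,0,0],
    [0,0,-0.1,0,0,0],
    [0,0,-0.35,0,0,0],
  ],
  fingers=0.3,
)

```text
t: 18.15
tool_pos: [0.5784, 0.1275, 0.2682]
orientation: [-2.069, -2.36, 0.006]
force: [0.3, 0.3, 1.3]
opening: 0.0326
gripper_force: 0.0
```

```bash
python3 al.py .015 0 7.45 -.11 0 90 .27
```

```text
Traceback (most recent call last):
  File "al.py", line 8, in <module>
    if __name__=="__main__": go(*map(float,sys.argv[1:]))
                             ~~^^^^^^^^^^^^^^^^^^^^^^^^^^
TypeError: go() takes from 1 to 6 positional arguments but 7 were given
```

```bash
python3 -c "
from al import *
go(.015,0,7.45,(-.11,0),90,.27)"
```

```text
[-0.435, -0.229, -0.008, -0.001, -0.001, -0.5] t 18.15
```

Request:
arm_command(
  increments=[
    [-0.08,-0.05,-0.008,0,0,-0.059],
    [-0.17,-0.1,-0.008,0,0,-0.118],
    [-0.26,-0.15,-0.008,0,0,-0.177],
    [-0.35,-0.2,-0.008,0,0,-0.236],
    [-0.435,-0.229,-0.008,0,0,-0.295],
  ],
  fingers=-1,
)

```text
t: 18.77
tool_pos: [0.5456, 0.0348, 0.2725]
orientation: [0.787, 3.04, 0.001]
force: [0.7, 0.5, 0.0]
opening: 0.078
gripper_force: 0.0
```

Request:
arm_command(
  increments=[
    [0,0,0,0,0,-0.059],
    [0,0,0,0,0,-0.118],
    [0,0,0,0,0,-0.177],
    [0,0,0.1,0,0,-0.205],
    [0,0,0.2,0,0,-0.205],
  ],
)

```text
t: 19.4
tool_pos: [0.5463, 0.0354, 0.2324]
orientation: [-0.208, 3.132, -0.0]
force: [-0.3, -0.5, -1.0]
opening: 0.0929
gripper_force: 0.0
```

```bash
python3 -c "
from al import *
go(.015,0,7.45,(-.11,0),90,.204)
go(.056,0,7.45,(-.0785,0),90,.204)"
```

```text
[0.01, 0.001, 0.142, -0.0, 0.001, 0.001] t 19.4
[-0.352, 0.0, 0.143, -0.0, 0.001, 0.001] t 19.4
```

Request:
arm_command(
  increments=[
    [0,0,0.07,0,0,0],
    [0,0,0.142,0,0,0],
    [-0.06,0,0.142,0,0,0],
    [-0.12,0,0.142,0,0,0],
    [-0.17,0,0.142,0,0,0],
  ],
)

```text
t: 20.02
tool_pos: [0.58, 0.0398, 0.203]
orientation: [0.206, -3.133, 0.001]
force: [-11.2, -2.1, 8.6]
opening: 0.093
gripper_force: 5.2
```

Request:
arm_command(
  increments=[
    [-0.03,0,0,0,0,0],
    [-0.06,0,0,0,0,0],
    [-0.09,0,0,0,0,0],
    [-0.12,0,0,0,0,0],
    [-0.15,0,0,0,0,0],
  ],
)

```text
t: 20.65
tool_pos: [0.6092, 0.0438, 0.203]
orientation: [0.206, -3.132, 0.0]
force: [-10.4, -1.4, 8.2]
opening: 0.0928
gripper_force: 5.0
```

Request:
arm_command(
  increments=[
    [-0.007,0,0,0,0,0],
    [-0.014,0,0,0,0,0],
    [-0.021,0,0,0,0,0],
    [-0.028,0,0,0,0,0],
    [-0.028,0,0,0,0,0],
  ],
)

```text
t: 21.28
tool_pos: [0.6148, 0.0445, 0.203]
orientation: [0.206, -3.133, 0.0]
force: [-8.3, -0.5, 7.6]
opening: 0.0927
gripper_force: 4.2
```

Request:
arm_command(
  increments=[
    [-0.003,0,0,0,0,0],
    [-0.006,0,0,0,0,0],
    [-0.009,0,0,0,0,0],
    [-0.012,0,0,0,0,0],
    [-0.015,0,0,0,0,0],
  ],
)

```text
t: 21.9
tool_pos: [0.6166, 0.0448, 0.203]
orientation: [0.205, -3.129, 0.0]
force: [-21.4, -1.9, 17.4]
opening: 0.0932
gripper_force: 10.6
```

Request:
arm_command(
  increments=[
    [-0.003,0,0,0,0,0],
    [-0.006,0,0,0,0,0],
    [-0.009,0,0,0,0,0],
    [-0.012,0,0,0,0,0],
    [-0.015,0,0,0,0,0],
  ],
)

```text
t: 22.52
tool_pos: [0.6178, 0.0449, 0.203]
orientation: [0.205, -3.122, 0.001]
force: [-37.5, -3.4, 30.8]
opening: 0.0932
gripper_force: 18.8
```

```bash
python3 - <<'E'
from h import *
a=read_state();c=read_camera("scene");print(a["force"],a["tool_pos"])
cv2.imwrite("pics/s9.png",cv2.resize(c["image"][165:265,290:420],None,fx=6,fy=6,interpolation=cv2.INTER_CUBIC)[:,:,::-1])
E
```

```text
[-37.4651096   -3.41378373  30.77654045] [0.61781875 0.04489567 0.20301842]
```

Force rises firmly against a stop, just where home was predicted. Back off and lift clear.

Request:
arm_command(
  increments=[
    [0.05,0,0,0,0,0],
    [0.15,0,0,0,0,0],
    [0.3,0,-0.1,0,0,0],
    [0.5,0,-0.3,0,0,0],
    [0.7,0,-0.5,0,0,0],
  ],
)

```text
t: 23.2
tool_pos: [0.4814, 0.0269, 0.3039]
orientation: [-0.206, 3.134, -0.0]
force: [0.1, -0.5, 1.4]
opening: 0.0928
gripper_force: 0.0
```

Request:
arm_command(
  increments=[
    [0,0.2,0,0,0,0],
    [0,0.4,0,0,0,0],
    [0,0.6,0,0,0,0],
    [0,0.8,0,0,0,0],
    [0,1,0,0,0,0],
  ],
)

```text
t: 23.82
tool_pos: [0.456, 0.2269, 0.3034]
orientation: [-0.206, 3.133, 0.001]
force: [0.3, -0.2, -0.9]
opening: 0.0932
gripper_force: 0.0
```

```bash
python3 - <<'E'
from h import *
from al import *
c=read_camera("top");im=c["image"];hsv=cv2.cvtColor(im,cv2.COLOR_RGB2HSV)
# dark wood region: hutch + board; extent per column in front, board top z=.038
m=((hsv[...,0]<15)&(hsv[...,2]<165)&(hsv[...,1]>110)).astype(np.uint8)
u0,v0=240,165
for u in range(245,350,8):
    col=m[150:210,u]; v=np.flatnonzero(col)+150
    if len(v): 
        p=ray(c,[(u,v.max()+.5)],.0)[0][:2]; print(u,v.min(),v.max(),np.round(rot(-h,p-H)*1000,1))
E
```

```text
261 150 181 [  7.8 105.8]
269 165 187 [-12.5  85.8]
277 164 209 [-77.5  72.1]
285 163 209 [-80.7  49.9]
293 162 209 [-84.   27.8]
301 161 209 [-87.3   5.6]
309 160 209 [-90.6 -16.5]
317 159 209 [-93.9 -38.7]
325 150 209 [-97.1 -60.8]
333 150 209 [-100.4  -83. ]
```

```bash
python3 - <<'E'
from h import *
from al import *
for n in("top","scene"):
    c=read_camera(n);V=cv2.cvtColor(c["image"],cv2.COLOR_RGB2HSV)[...,2];Ti=np.linalg.inv(c["T"])
    for z in (.038,):
      for y in(-.09,-.05,0,.05,.09):
        r=[]
        for x in np.arange(-.036,.010,.003):
            p=H+rot(h,np.array([x,y]));q=Ti@np.r_[p,z,1];u=c["fx"]*q[0]/q[2]+c["cx"];v=c["fy"]*q[1]/q[2]+c["cy"]
            r.append(int(cv2.getRectSubPix(V,(1,1),(u,v))[0,0]))
        print(n,y,r)
E
```

```text
top -0.09 [209, 216, 218, 211, 202, 174, 123, 90, 133, 146, 144, 131, 95, 85, 116, 133]
top -0.05 [127, 122, 126, 169, 206, 178, 110, 86, 131, 144, 145, 154, 169, 144, 129, 134]
top 0 [216, 219, 221, 217, 206, 188, 168, 163, 149, 145, 147, 162, 211, 205, 148, 136]
top 0.05 [221, 220, 219, 215, 215, 190, 124, 97, 123, 141, 151, 152, 138, 117, 128, 135]
top 0.09 [224, 224, 221, 218, 214, 187, 119, 99, 133, 151, 154, 151, 108, 76, 119, 139]
scene -0.09 [110, 108, 108, 113, 110, 109, 103, 98, 101, 100, 97, 100, 95, 96, 98, 98]
scene -0.05 [106, 108, 110, 110, 110, 118, 126, 120, 117, 122, 122, 116, 111, 111, 114, 118]
scene 0 [102, 108, 113, 105, 104, 112, 124, 127, 122, 124, 120, 115, 112, 117, 118, 119]
scene 0.05 [107, 108, 109, 105, 111, 118, 122, 122, 121, 122, 122, 123, 120, 116, 114, 115]
scene 0.09 [209, 206, 203, 204, 182, 145, 122, 114, 123, 125, 120, 117, 115, 113, 111, 111]
```

```bash
python3 -c "
from plant import *
print(close_job())"
```

```text
the job is handed in; nothing more can be done
None
```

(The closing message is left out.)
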